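# Nest the wide tapered sleeve on the drying cone

## Robot

A 6-joint arm with a two-finger parallel gripper is mounted at the origin on the work surface. World frame = base frame: x ahead of the robot, y to its left, z up, the work surface at z = 0. Lengths are in mm, angles in rad, forces in N, time in s.
With the tool pointing down it reaches from about 425 to 1125 mm from the base axis. Payload 14.9 kg.
Tool frame: the origin (TCP) lies between the finger pads; the fingertips stand 19 mm ahead of it and the grasp point (between the pads) is the TCP (robot.tip_reach is the distance from the TCP to the fingertips, in mm); y points along the fingers, z is the direction in which the jaws open and shut, and the axes are right-handed (so a half turn about y gives the same grasp; the last joint's range is limited). The gripper opens to 91 mm and grips with 3 to 60 N. Pads are 32 mm wide; open, the fingers measure 118 mm over their backs; the gripper's body (76 mm by 178 mm) begins 60 mm behind the grasp point.
Start: joints at [1.12, 0.379, 1.734, -0, 1.028, -0.033], TCP at [284.034, 639.799, 232.932] pointing down, gripper open.
Joint ranges: [-2.77, 2.77], [-0.74, 2.19], [0, 2.66], [-1.06, 4.2], [0.31, 2.87], [-3.08, 3.08]. Speed limits (rad/s): [1.89, 1.89, 2.39, 3.14, 3.14, 3.14].

## Interface

Orientations are given as a unit quaternion [w, x, y, z].
In Python, from plant import robot gives the robot as it stands. The module is installed in compiled form; this text tells all that it offers.
- The arm moves only by the tool jog_arm, never from a script. Its argument "increments" is a list that holds one entry, the list of rows, each a list of 6 numbers: the shift along the tool's x, y, z in mm, then the turn, a rotation vector about the tool's x, y, z in degrees. A call has 1 to 8 rows; each row is the pose to reach, as a shift and turn from the pose commanded when the call began, along the tool's axes at that moment; what a row does not reach only later rows make up. A row lasts 1/10 s, in which the tool goes at most 50 mm and 8.59 degrees, less where a joint would pass 70% of its speed; a pose out of reach is approached as far as the arm can. A call with a gripper value outside its range is refused whole. "gripper" is the opening, from -1 (shut) to 1 (fully open), so that 0 is half open, set as the call begins (left out, the last holds). The fingers move at their own pace and stop on an object; the grip force is fixed at half the most. Time passes only in rows, so rows that repeat a pose let the fingers close. It gives the time, the measured TCP pose, the force and the opening at its end, in the units of the state.
- robot.sense(): the state, without advancing time (a new reading comes with each control period).
- robot.capture(name): name is "side" or "top"; returns a dict with "pixels" (400x640x3 uint8, red, green, blue), "vfov" (degrees; the focal length in pixels is half the picture's height over the tangent of half this angle, whatever the lens; pixels are square), "cx", "cy" (the principal point, pixels), "rvec" (rotation vector, rad) and "tvec" (3), from world to camera coordinates, as OpenCV has them. Camera axes: x right, y down, z forward; pixel columns grow to the right and rows downward; lengths in mm; the calibration is good to about 2 mm. A picture is of the moment at which its call begins. There is no depth.
- robot.sign_off(): hands the job in, once; it reports no verdict.
The state is a dict: "t": time; "joint_pos": joint angles; "joint_vel": joint speeds; "effort": joint torques, N m; "ee_pos": TCP position; "tcp_rot": TCP orientation; "force": force on the tool from outside, world axes, zero at the start; "ft_torque": the same for the moment, N m; "gripper_width": finger opening in mm.
Only numpy, scipy, OpenCV 4.12 (cv2) and the standard library are available. Lean on these libraries where they do the work, as an engineer would, in place of code of your own. Each camera call takes 0.05 s, during which the arm holds its last target. There are 200 camera calls.

## Task

Take the wider-mouthed of the two tapered steel sleeves by its neck and nest it, upright, over the upright steel cone on the bench, so that it sits there loosely by its own weight. Lower it gently in the grip rather than dropping it, and stop as soon as it touches: do not press it down, or the tapers will jam. Leave the narrower sleeve standing where it is.

Things in the scene. Friction and masses are not known exactly. Their poses are not given: they have to be found in the camera images.
- wide_sleeve_neck (a point): The sleeve to nest (the wider-mouthed one): bare-steel hollow tapered sleeve, open at both ends, loose, standing upright on its wide mouth; 105 mm tall: a round cone 65 mm tall, 65 mm across outside at the mouth and narrowing to 35 mm, topped by a straight round neck 35 mm across and 40 mm tall; wall 3 mm. Weighs 0.13 to 0.21 kg. This point lies on its axis half-way up the neck, 85 mm above its mouth and 20 mm below its top: the place to grip. z is its axis, up.
- narrow_sleeve_neck (a point): The sleeve to leave alone (the narrower-mouthed one): bare-steel hollow tapered sleeve, open at both ends, loose, standing upright on its wide mouth; 105 mm tall: a round cone 65 mm tall, 49 mm across outside at the mouth and narrowing to 35 mm, topped by a straight round neck 35 mm across and 40 mm tall; wall 3 mm. This point lies on its axis half-way up the neck, 85 mm above its mouth. z is its axis, up.
- cone_stand: Fixed upright solid steel cone, 66 mm across at the bottom, 26 mm at its flat tip 95 mm above the bench, on a dark round foot 96 mm across, 10 mm thick. Origin: centre of the foot's underside; z up the axis. The wide sleeve rests on the taper with its mouth about 25 mm and its neck point about 110 mm above this origin, clear of the foot. Pushing it down with over about 15 N jams it.
Mind the look-alikes: they are no part of the job. Leave any blue or red look-alike of the part that bears wide_sleeve_neck alone.

How it is judged (in metres and radians):
On the way:
1. the wide sleeve, still held in the fingers, has been lowered over the cone to within 20 mm of where it comes to rest (z of wide_sleeve_neck in the frame of cone_stand below 0.13 m and horizontal distance between wide_sleeve_neck and cone_stand below 0.016 m and contact force between the fingers and wide_sleeve above 0.5 N), for 0.1 s.
At the end, for the whole second after the job is handed in: The wide sleeve rests on the cone, upright within 10 degrees, its neck within 12 mm of the cone's axis and no more than 10 mm above its natural resting height, at rest and released; the narrow sleeve has moved less than 30 mm (horizontal distance between wide_sleeve_neck and cone_stand below 0.012 m and z of wide_sleeve_neck in the frame of cone_stand below 0.12 m and angle between wide_sleeve_neck's own z axis and vertical below 0.175 rad and linear speed of wide_sleeve below 0.02 m/s and distance of narrow_sleeve_neck from where it was at the start of the episode below 0.03 m); the robot touches nothing.
It fails at once if the fingers press the wide sleeve onto the cone so hard that the tapers bear on each other with more than 70 N (contact force between wide_sleeve and cone_stand above 70 N and contact force between the fingers and wide_sleeve above 0.5 N).
It also fails if it takes over 40 s, if anything falls off the work surface, if the arm or the gripper's body presses on something with over 40 N, if the wrist force passes 120 N, or if a joint passes its speed limit or range.

## Working session

There is one attempt and no reset: what is moved stays moved. The work goes in short steps, Python scripts to look and compute and a tool call to move; the robot and the scene stay as the last step left them, time stands still between calls to the robot, and variables do not carry over. Pictures are saved under pics/ and viewed, about 8 in all and at most 12, crops included, and the job is handed in when it is done.

Besides the shell and the picture viewer there is one more tool, called after "Request:" as a command line: name --argument value ..., lists and objects as JSON in quotes. jog_arm: Moves the arm, as the interface text tells. Its arguments: {"type":"object","properties":{"increments":{"type":"array","items":{"type":"array","items":{"type":"array","items":{"type":"number"}}}},"gripper":{"type":"number"}},"required":["increments"]}

```bash
mkdir -p pics && cat > h.py <<'E'
import numpy as np, cv2
from scipy.spatial.transform import Rotation as R
from plant import robot
def cap(n,f=None):
    c=robot.capture(n)
    if f: cv2.imwrite('pics/'+f,c['pixels'][:,:,::-1])
    return c
def K(c):
    f=200/np.tan(np.radians(c['vfov'])/2); return np.array([[f,0,c['cx']],[0,f,c['cy']],[0,0,1]])
def ray(c,u,v,z):
    M=R.from_rotvec(np.ravel(c['rvec'])).as_matrix(); t=np.ravel(c['tvec'])
    o=-M.T@t; d=M.T@np.linalg.solve(K(c),[u,v,1]); return o+d*(z-o[2])/d[2]
def proj(c,p):
    return cv2.projectPoints(np.array([p],float),np.ravel(c['rvec']),np.ravel(c['tvec']),K(c),None)[0].ravel()
E
python3 - <<'E'
from h import *
for n in('top','side'):
    c=cap(n,n+'0.png'); M=R.from_rotvec(np.ravel(c['rvec'])).as_matrix()
    print(n,c['vfov'],c['cx'],c['cy'],-M.T@np.ravel(c['tvec']),M.round(2).tolist())
s=robot.sense(); print(s); print(R.from_quat(np.roll(s['tcp_rot'],-1)).as_matrix().round(3))
E
```

```text
top 44.56550916554892 322.1394477747797 195.43950212506837 [ 363.45434722   23.92979097 1126.5095586 ] [[0.03, -1.0, -0.02], [-0.99, -0.02, -0.1], [0.1, 0.02, -0.99]]
side 53.052444773798904 316.40904494161236 203.6271963180343 [  26.28917608 -603.39723589  725.11475136] [[0.81, -0.58, -0.02], [-0.37, -0.5, -0.78], [0.45, 0.64, -0.62]]
{'t': 0.1, 'joint_pos': array([ 1.11969579e+00,  3.79333061e-01,  1.73470198e+00, -1.41937112e-05,
        1.02846400e+00, -3.33003621e-02]), 'joint_vel': array([ 0.00038066, -0.00204989, -0.00142691,  0.00128204, -0.00054721,
        0.00059692]), 'effort': array([-9.09456739e-04, -7.65042472e+01, -4.35296845e+01,  6.51750457e-02,
        3.98404605e-02, -6.51217465e-05]), 'ee_pos': array([283.8964986 , 639.50153465, 232.38005905]), 'tcp_rot': array([-0.69142234,  0.6920466 , -0.14671279,  0.14656741]), 'force': array([ 0.25836134,  0.52386863, -0.35954683]), 'ft_torque': array([ 0.04357975, -0.02732434, -0.00277577]), 'gripper_width': 90.97024203413855}
[[ 0.914 -0.     0.406]
 [-0.406 -0.001  0.914]
 [-0.    -1.    -0.001]]
```

View pics/top0.png

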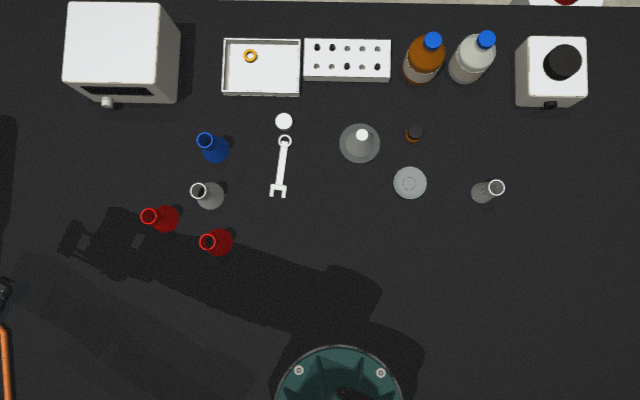

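View pics/side0.png

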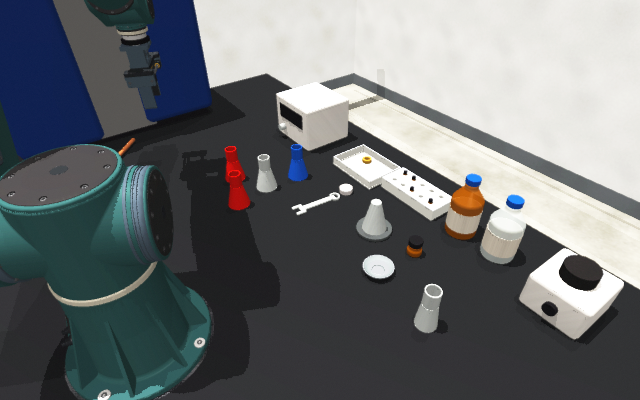

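The top view shows two bare-steel sleeves, at (207,195) and (487,190). The look-alikes are blue at (213,148) and red at (160,218) and (216,242). The cone is at (360,142). The sleeve at (207,195) looks wider. I'll check that in a crop and measure.

```bash
python3 - <<'E'
from h import *
c=cap('top'); s=cap('side')
def crop(c,u,v,r=40):
    return cv2.resize(c['pixels'][v-r:v+r,u-r:u+r,::-1],(320,320),interpolation=cv2.INTER_CUBIC)
a=np.hstack([crop(c,207,195,30),crop(c,487,190,30)])
b=np.hstack([crop(c,360,142,30),crop(s,265,172,30)])
cv2.imwrite('pics/crops.png',cv2.resize(np.vstack([a,b]),(600,600)))
g=c['pixels'].astype(int)
for n,(u,v) in dict(left=(207,195),right=(487,190),cone=(360,142)).items():
    r=30;w=g[v-r:v+r,u-r:u+r]
    m=((w.min(2)>75)).astype(np.uint8)
    k,l,st,ce=cv2.connectedComponentsWithStats(m)
    i=1+st[1:,4].argmax(); print(n,'grey',st[i],ce[i]+[u-r,v-r])
    m=((w.min(2)>150)).astype(np.uint8)
    k,l,st,ce=cv2.connectedComponentsWithStats(m)
    i=1+st[1:,4].argmax(); x,y,W,H,A=st[i]; uc,vc=u-r+x+(W-1)/2,v-r+y+(H-1)/2
    print('  bright',st[i],uc,vc,'top z105',ray(c,uc,vc,105).round(1),'z95',ray(c,uc,vc,95).round(1))
E
```

```text
left grey [ 12  17  35  28 558] [208.83154122 195.28494624]
  bright [13 18 16 16 67] 197.5 190.5 top z105 [474.4 309.9 105. ] z95 [475.5 312.7  95. ]
right grey [ 14  19  35  24 562] [487.17793594 190.3772242 ]
  bright [31 20 17 16 71] 496.0 187.5 top z105 [ 496.1 -317.9  105. ] z95 [ 497.4 -321.3   95. ]
cone grey [   9   11   41   40 1268] [359.24684543 142.85410095]
  bright [ 26  17  12  12 120] 361.5 134.5 top z105 [602.9 -34.6 105. ] z95 [605.3 -35.2  95. ]
```

View pics/crops.png

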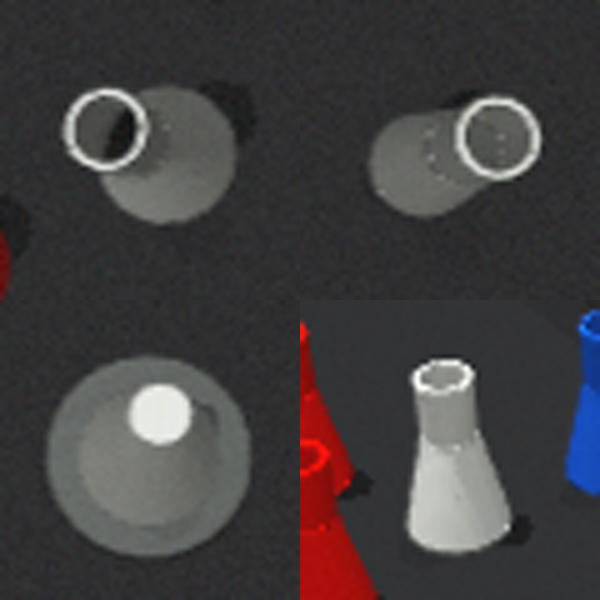

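The left sleeve has a much wider mouth than the right one, about 27 px against 20 px, so it's the target. Next I'll check the positions with the other views and find the neighbours, so I can choose the jaw direction.

```bash
python3 - <<'E'
from h import *
c=cap('top'); s=cap('side'); g=c['pixels'].astype(int)
print('sleeve base z0',ray(c,210.6,196,0).round(1),'cone foot z10',ray(c,359.8,143.2,10).round(1))
for n,(u,v) in dict(blue=(205,140),red1=(149,216),red2=(208,242)).items(): print(n,ray(c,u,v,105).round(1))
gs=s['pixels'].astype(int)
def comp(lo,box):
    x0,y0,x1,y1=box; m=(gs[y0:y1,x0:x1].min(2)>lo).astype(np.uint8)
    k,l,st,ce=cv2.connectedComponentsWithStats(m); i=1+st[1:,4].argmax(); return st[i]+[x0,y0,0,0,0]
print(comp(90,(253,145,280,200)),comp(90,(350,190,397,242)))
for p in [(474.4,310,105),(474.4,310,0),(605,-35,95),(603,-35,10)]: print(p,proj(s,p).round(1))
E
```

```text
sleeve base z0 [473.7 307.9   0. ] cone foot z10 [604.5 -36.5  10. ]
blue [583.5 299.6 105. ]
red1 [417.8 409.8 105. ]
red2 [366.5 282.  105. ]
[256 154  21  39 573] [356 198  36  42 914]
(474.4, 310, 105) [263.3 156.3]
(474.4, 310, 0) [266.7 185.4]
(605, -35, 95) [376.1 201. ]
(603, -35, 10) [373.  226.4]
```

Both views agree: the sleeve is at (474.2, 309.5) and the cone at (604.7, -36). The neighbours are about 110 mm away, so the current jaw direction is clear. I'll move above the sleeve.

Request:
jog_arm --increments '[[[30,0,-22,0,0,0],[70,0,-51,0,0,0],[108,0,-79,0,0,0],[147,0,-107,0,0,0],[186,0,-135,0,0,0],[225,0,-164,0,0,0],[264,0,-192,0,0,0],[295,0,-215,0,0,0]]]' --gripper 1

```text
t: 1.1
ee_pos: [467.3, 321.5, 233.1]
tcp_rot: [0.692, -0.692, 0.147, -0.147]
force: [0.9, 0.6, -0.1]
gripper_width: 91.2
```

Request:
jog_arm --increments '[[[13,0,-9,0,0,0],[13,0,-9,0,0,0],[13,0,-9,0,0,0],[13,0,-9,0,0,0],[13,0,-9,0,0,0],[13,0,-9,0,0,0]]]'

```text
t: 1.7
ee_pos: [474.2, 310.8, 232.9]
tcp_rot: [-0.692, 0.692, -0.146, 0.146]
force: [0.6, 0.5, 0.9]
gripper_width: 91.0
```

```bash
python3 - <<'E'
from h import *
s=cap('side','side1.png'); q=robot.sense(); M=R.from_quat(np.roll(q['tcp_rot'],-1)).as_matrix()
print(q['t'],q['ee_pos'],q['gripper_width'],M.round(3).tolist())
print('to go (tool)',M.T@(np.array([474.2,309.5,87])-q['ee_pos']))
E
```

```text
1.75 [474.30889836 310.6809806  232.89223013] 91.44098777520675 [[0.914, -0.0, 0.405], [-0.405, -0.0, 0.914], [-0.0, -1.0, -0.0]]
to go (tool) [  0.3894878  145.89228692  -1.11279041]
```

View pics/side1.png

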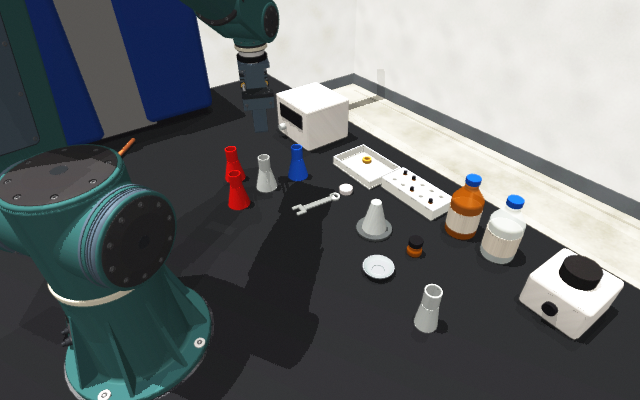

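The fingers are directly above the sleeve, with tips near (261,128). I'll descend and close.

Request:
jog_arm --increments '[[[0,20,-1,0,0,0],[0,50,-1,0,0,0],[0,80,-1,0,0,0],[0,105,-1,0,0,0],[0,125,-1,0,0,0],[0,140,-1,0,0,0],[0,146,-1,0,0,0],[0,146,-1,0,0,0]]]'

```text
t: 2.55
ee_pos: [474.0, 309.2, 86.5]
tcp_rot: [-0.692, 0.692, -0.147, 0.146]
force: [0.0, -0.9, -0.5]
gripper_width: 91.4
```

Request:
jog_arm --increments '[[[0,0,0,0,0,0],[0,0,0,0,0,0],[0,0,0,0,0,0],[0,0,0,0,0,0],[0,0,0,0,0,0],[0,0,0,0,0,0],[0,0,0,0,0,0],[0,0,0,0,0,0]]]' --gripper -1

```text
t: 3.35
ee_pos: [474.2, 309.2, 86.9]
tcp_rot: [-0.692, 0.692, -0.147, 0.147]
force: [0.1, -0.5, 0.8]
gripper_width: 34.2
```

Gripped, reading 34–35 mm. Lifting 170 mm, then part of the way toward the cone.

Request:
jog_arm --increments '[[[0,-8,0,0,0,0],[0,-25,0,0,0,0],[0,-50,0,0,0,0],[0,-80,0,0,0,0],[0,-110,0,0,0,0],[0,-135,0,0,0,0],[0,-145,0,0,0,0],[0,-145,0,0,0,0]]]'

```text
t: 4.15
ee_pos: [474.7, 309.4, 233.2]
tcp_rot: [0.692, -0.691, 0.146, -0.147]
force: [0.1, -0.5, -1.6]
gripper_width: 34.0
```

```bash
python3 - <<'E'
from h import *
s=cap('side','side2.png'); t=cap('top','top2.png'); q=robot.sense(); M=R.from_quat(np.roll(q['tcp_rot'],-1)).as_matrix()
print(q['t'],q['ee_pos'],q['gripper_width'],q['force'])
print('to go (tool)',M.T@(np.array([604.7,-36,232])-q['ee_pos']))
a=s['pixels'][60:200,190:340,::-1]; b=t['pixels'][100:260,100:300,::-1]
cv2.imwrite('pics/lift.png',np.hstack([cv2.resize(a,(400,400)),cv2.resize(b,(400,400))]))
E
```

```text
4.25 [473.76303212 308.91188197 230.94030256] 33.968059648866735 [ 0.14281051  0.26104596 -0.92265126]
to go (tool) [ 259.60968601   -0.99123522 -262.12906596]
```

View pics/lift.png

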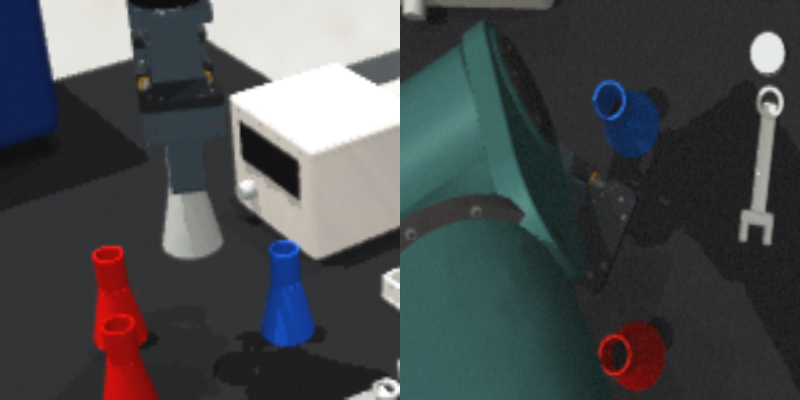

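The sleeve is lifted and upright in the fingers. Its mouth is at about z 147, clear of the cone tip. Moving above the cone.

Request:
jog_arm --increments '[[[12,0,-12,0,0,0],[38,0,-38,0,0,0],[68,0,-69,0,0,0],[98,0,-99,0,0,0],[128,0,-129,0,0,0],[158,0,-159,0,0,0],[188,0,-190,0,0,0],[218,0,-220,0,0,0]]]'

```text
t: 5.05
ee_pos: [583.9, 17.0, 230.6]
tcp_rot: [-0.692, 0.692, -0.147, 0.146]
force: [0.0, 0.3, -1.8]
gripper_width: 34.4
```

Request:
jog_arm --increments '[[[22,0,-22,0,0,0],[36,0,-36,0,0,0],[42,0,-42,0,0,0],[42,0,-42,0,0,0],[42,0,-42,0,0,0],[42,0,-42,0,0,0],[42,0,-42,0,0,0]]]'

```text
t: 5.75
ee_pos: [605.4, -34.8, 232.0]
tcp_rot: [0.692, -0.692, 0.146, -0.146]
force: [0.3, -0.6, -0.8]
gripper_width: 34.7
```

```bash
python3 - <<'E'
from h import *
s=cap('side','side3.png'); t=cap('top','top3.png'); q=robot.sense(); M=R.from_quat(np.roll(q['tcp_rot'],-1)).as_matrix()
print(q['t'],q['ee_pos'],q['gripper_width'],q['force'])
print('to go (tool)',M.T@(np.array([604.7,-36,112])-q['ee_pos']))
p=q['ee_pos'];print('mouth ctr expected px',proj(s,p-[0,0,85]),'cone tip',proj(s,[604.7,-36,95]))
a=s['pixels'][100:250,300:450,::-1]
cv2.imwrite('pics/over.png',cv2.resize(a,(600,600)))
E
```

```text
5.85 [605.46201231 -35.12406374 232.02965128] 33.97673656623929 [ 0.29171365 -0.4758822  -0.89580518]
to go (tool) [ -0.35421406 120.02955322  -1.116244  ]
mouth ctr expected px [377.87690475 184.34072149] cone tip [376.23832951 201.28476971]
```

View pics/over.png

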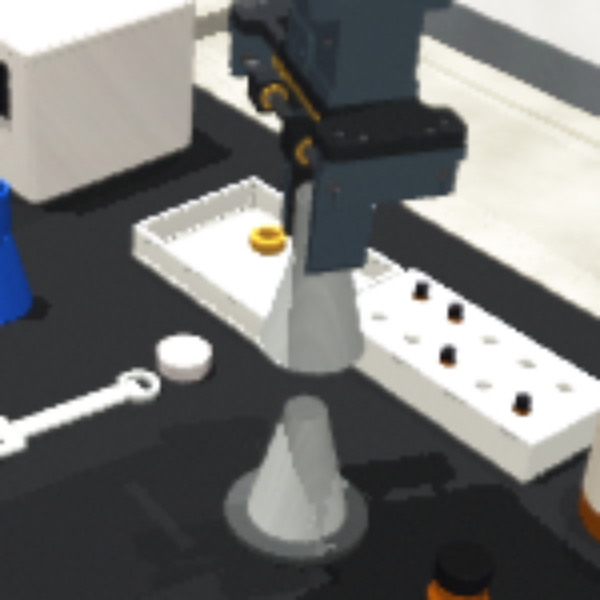

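The sleeve hangs over the cone: its mouth centre is at column 377.6 (377.9 predicted), and the cone tip is at 376.3. I'll lower it with a 1 mm correction and stop about 9 mm above rest.

Request:
jog_arm --increments '[[[0,10,-1,0,0,0],[0,28,-1,0,0,0],[0,48,-1,0,0,0],[0,68,-1,0,0,0],[0,85,-1,0,0,0],[0,97,-1,0,0,0],[0,105,-1,0,0,0],[0,105,-1,0,0,0]]]'

```text
t: 6.65
ee_pos: [604.8, -36.7, 126.0]
tcp_rot: [-0.692, 0.692, -0.147, 0.146]
force: [-0.2, 1.0, -1.3]
gripper_width: 34.3
```

Request:
jog_arm --increments '[[[0,2,0,0,0,0],[0,4,0,0,0,0],[0,6,0,0,0,0],[0,6,0,0,0,0]]]'

```text
t: 7.05
ee_pos: [605.2, -36.7, 121.0]
tcp_rot: [0.692, -0.692, 0.147, -0.147]
force: [-0.3, -0.8, -1.6]
gripper_width: 34.6
```

No contact yet. Continuing in small steps.

Request:
jog_arm --increments '[[[0,1,0,0,0,0],[0,2,0,0,0,0],[0,3,0,0,0,0],[0,3,0,0,0,0]]]'

```text
t: 7.45
ee_pos: [605.1, -36.6, 117.8]
tcp_rot: [-0.692, 0.692, -0.147, 0.147]
force: [-0.5, -0.0, -1.2]
gripper_width: 34.0
```

Request:
jog_arm --increments '[[[0,1,0,0,0,0],[0,2,0,0,0,0],[0,2,0,0,0,0]]]'

```text
t: 7.75
ee_pos: [605.3, -36.5, 115.9]
tcp_rot: [0.692, -0.692, 0.147, -0.147]
force: [1.1, 3.1, -0.8]
gripper_width: 34.2
```

There's a light side contact pushing toward +y, so I'll shift 1 mm that way (tool +z) before going lower.

Request:
jog_arm --increments '[[[0,0,1,0,0,0],[0,0,1,0,0,0],[0,1,1,0,0,0],[0,1,1,0,0,0]]]'

```text
t: 8.15
ee_pos: [605.4, -35.8, 114.7]
tcp_rot: [-0.692, 0.692, -0.147, 0.147]
force: [-0.2, -0.3, -1.1]
gripper_width: 34.2
```

Request:
jog_arm --increments '[[[0,0.5,0,0,0,0],[0,1,0,0,0,0],[0,1,0,0,0,0]]]'

```text
t: 8.45
ee_pos: [605.6, -35.8, 113.9]
tcp_rot: [0.692, -0.692, 0.147, -0.147]
force: [0.3, 0.5, -2.5]
gripper_width: 34.3
```

Request:
jog_arm --increments '[[[0,0.5,0,0,0,0],[0,1,0,0,0,0],[0,1,0,0,0,0]]]'

```text
t: 8.75
ee_pos: [605.6, -35.7, 112.9]
tcp_rot: [0.692, -0.692, 0.147, -0.147]
force: [-0.5, 1.2, -0.4]
gripper_width: 34.0
```

Request:
jog_arm --increments '[[[0,0.5,0,0,0,0],[0,0.5,0,0,0,0]]]'

```text
t: 8.95
ee_pos: [605.7, -35.7, 112.5]
tcp_rot: [0.692, -0.692, 0.147, -0.147]
force: [-0.8, 2.2, 1.0]
gripper_width: 33.8
```

It's touching: Fz rose from −1.5 to +1 N, at the expected height. Releasing.

Request:
jog_arm --increments '[[[0,0,0,0,0,0],[0,0,0,0,0,0],[0,0,0,0,0,0],[0,0,0,0,0,0],[0,0,0,0,0,0],[0,0,0,0,0,0]]]' --gripper 0.7

```text
t: 9.55
ee_pos: [605.6, -35.8, 112.4]
tcp_rot: [-0.692, 0.692, -0.147, 0.147]
force: [-0.3, -0.7, -0.9]
gripper_width: 76.8
```

Request:
jog_arm --increments '[[[0,-5,0,0,0,0],[0,-20,0,0,0,0],[0,-45,0,0,0,0],[0,-75,0,0,0,0],[0,-110,0,0,0,0],[0,-140,0,0,0,0],[0,-150,0,0,0,0],[0,-150,0,0,0,0]]]'

```text
t: 10.35
ee_pos: [606.3, -35.8, 264.6]
tcp_rot: [0.692, -0.692, 0.145, -0.148]
force: [-0.1, 0.3, -0.6]
gripper_width: 77.3
```

```bash
python3 - <<'E'
from h import *
s=cap('side','side4.png'); q=robot.sense()
print(q['t'],q['ee_pos'],q['gripper_width'],q['force'])
print('ring ctr expected px',proj(s,[604.7,-36,130]))
cv2.imwrite('pics/end.png',cv2.resize(s['pixels'][140:340,300:500,::-1],(600,600)))
E
```

```text
10.4 [605.52515554 -35.80585654 262.84219914] 77.24313166945895 [-0.57720201  0.27000543 -0.50498653]
ring ctr expected px [377.3358646  190.19229425]
```

View pics/end.png

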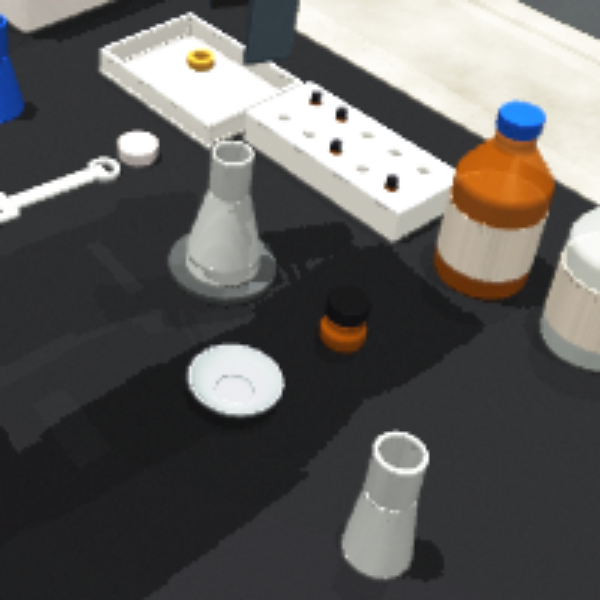

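The ring centre is at (377.7, 191), where (377.3, 190.2) was predicted. The sleeve is nested and upright, the narrow sleeve hasn't moved, and the gripper is clear.

```bash
python3 -c "
from plant import robot
print(robot.sign_off())"
```

```text
the job is handed in; nothing more can be done
None
```

The wide sleeve is nested upright on the cone, released, and the job is handed in (the robot's clock read about 10.4 s). No verdict was reported.

- **What I did:** I gripped the sleeve by its neck, carried it over the cone and lowered it in small steps. One light side touch of about 3 N came up on the way down, which I relieved with a 1 mm shift. I stopped at first contact, when the vertical force reading rose from about −1.5 N to +1 N, then opened the fingers and backed off upward.
- **Last checks:** In the side view, the sleeve's top ring is within about 1 pixel (1–2 mm) of its predicted resting place. The sleeve looks upright. The narrow sleeve appears to stand where it was, judged by eye and not re-measured. The gripper is well clear with no contact force.
- **Failed or disagreeing checks:** None. The final check used the side camera only, and sideways position was only known to about 1–2 mm before contact.

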